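# Open the vacuum stopcock beside the splash guard

## Task

On this laboratory bench stand two vacuum outlets with winged stopcock keys. Open the one that stands beside the upright metal splash guard: turn its key anticlockwise (seen from above) until its wings lie along the pipe, parallel to the guard, and let go of it. Do not push hard against the guard, and leave the other stopcock's key as it is.

Things in the scene. Friction and masses are not known exactly. Their poses are not given: they have to be found in the camera images.
- key (a joint): angle of the winged key to turn, rad: 0 = shut, wings across the pipe, one tip towards the guard; 1.57 = open, wings along the pipe, parallel to the guard. Grows anticlockwise seen from above; hard stops at 0 and 1.57. Starts a little ajar (0.1 to 0.5), has light friction (0.1 N m) and stays where it is left.
- key_mid (a point): centre of that key, on its vertical axis, 92 mm above the bench; turns with it: x along the wings, y across, z up. A black upright paddle 84 mm long over its two round ears, 10 mm thick throughout; 24 mm high at the middle (80 to 104 mm above the bench), 28 mm at the ears. Below is a 10 mm steel stem; the valve's top is at 56 mm: room for finger tips down to 60 mm.
- guard: fixed upright aluminium splash guard beside the key to turn (the other stopcock has none): plate 160 mm long, 4 mm thick, top 95 mm above the bench. Origin: at bench height, middle of the face that looks to the key; x along the plate, parallel to the pipe, y away from the key, z up. The key's axis is 58 mm from this face: wing tips pass it at 16 mm.
- spare_tip (a point): end of one wing of the other stopcock's key, to be left alone; 92 mm above the bench. Its x points outwards along this wing, so that key's axis lies 42 mm back along -x. Outlet and key are of the same make and size, without a guard.
Mind the look-alikes: they are no part of the job. Leave any brown or turquoise look-alike of the part that bears key alone.

How it is judged:
At the end, for the whole second after the job is handed in: The key beside the guard is open, its wings within 10 degrees of parallel to the pipe and guard (joint above 1.39 rad), and at rest; the other key's wing tip is within 10 mm of where it was (value of joint key above 1.39 rad and velocity of joint key between -0.05 and 0.05 rad/s and distance of spare_tip from where it was at the start of the episode below 0.01 m); the robot touches nothing.
It fails at once if the other stopcock's key is turned (its wing tip moves more than 10 mm) (distance of spare_tip from where it was at the start of the episode above 0.01 m).
It fails at once if the splash guard is pushed with more than 25 N (contact force between anything else and guard above 25 N).
It also fails if it takes over 32 s, if anything falls off the work surface, if the arm or the gripper's body presses on something with over 40 N, if the wrist force passes 120 N, or if a joint passes its speed limit or range.

## Robot

A 6-joint arm with a two-finger parallel gripper is mounted at the origin on the work surface. World frame = base frame: x ahead of the robot, y to its left, z up, the work surface at z = 0. Lengths are in m, angles in rad, forces in N, time in s.
With the tool pointing down it reaches from about 0.4 to 0.825 m from the base axis. Payload 7 kg.
Tool frame: the origin (TCP) lies midway between the tips of the shut fingers; the grasp point (between the pads) lies 19 mm behind it; z points along the fingers, y is the line along which they close (so a half turn about z gives the same grasp; the last joint's range is limited). The gripper opens to 88 mm and grips with 3 to 60 N. Pads are 19 mm wide; open, the fingers measure 130 mm over their backs; the gripper's body (78 mm by 193 mm) begins 47 mm behind the grasp point.
Start: joints at [1.469, 0.359, 0.012, 0, -1.224, -0.288], TCP at [0.257, 0.624, 0.227] pointing down, gripper open.
Joint ranges: [-3.07, 3.07], [-1.43, 2.12], [-1.02, 1.25], [-3.03, 1.67], [-3.05, -0], [-3.03, 3.03]. Speed limits (rad/s): [2.39, 2.39, 3.01, 3.14, 3.14, 3.14].

## Interface

Orientations are given as [roll, pitch, yaw] about the fixed x, y, z axes, in that order (R = Rz(yaw) Ry(pitch) Rx(roll)).
In Python, from station import monitor, viewer, arm gives the robot as it stands.
- The arm moves only by the tool move_arm, never from a script. Its argument "deltas" is a list that holds one entry, the list of rows, each a list of 7 numbers: the turn, a rotation vector about the tool's x, y, z in degrees, then the shift along the tool's x, y, z in m, then the finger opening in m, from 0 to 0.0876. A call has 1 to 12 rows; each row is the pose to reach, as a shift and turn from the pose commanded when the call began, along the tool's axes at that moment; what a row does not reach only later rows make up. A row lasts 1/12 s, in which the tool goes at most 41.7 mm and 7.16 degrees, less where a joint would pass 70% of its speed; a pose out of reach is approached as far as the arm can. A call with a gripper value outside its range is refused whole. The fingers move at their own pace and stop on an object; "force" is the grip in N (left out, the last holds). Time passes only in rows, so rows that repeat a pose let the fingers close. It gives the time, the measured TCP pose, the force and the opening at its end, in the units of the state.
- monitor.get_state(): the state, without advancing time (a new reading comes with each control period).
- viewer.grab_frame(name): name is "scene" or "side" or "wrist"; returns a dict with "frame" (384x512x3 uint8, blue, green, red), "vfov" (degrees; the focal length in pixels is half the picture's height over the tangent of half this angle, whatever the lens; pixels are square), "cx", "cy" (the principal point, pixels), "xyz" and "orientation" of the camera in the world; the wrist camera has in their place "hand_eye" (4x4, takes a point from camera to tool coordinates, whose origin is the TCP and whose axes are the flange's). Camera axes: x right, y down, z forward; pixel columns grow to the right and rows downward; lengths in m; the calibration is good to about 2 mm. A picture is of the moment at which its call begins: read the wrist's pose just before it. There is no depth.
- arm.job_done(): hands the job in, once; it reports no verdict.
The state is a dict: "t": time; "q": joint angles; "qd": joint speeds; "joint_efforts": joint torques, N m; "eef_pos": TCP position; "ee_rot": TCP orientation; "force": force on the tool from outside, world axes, zero at the start; "moment": the same for the moment, N m; "width": finger opening in m.
Only numpy, scipy, OpenCV 4.12 (cv2) and the standard library are available. Lean on these libraries where they do the work, as an engineer would, in place of code of your own. Each camera call takes 0.05 s, during which the arm holds its last target. There are 200 camera calls.

## Working session

There is one attempt and no reset: what is moved stays moved. The work goes in short steps, Python scripts to look and compute and a tool call to move; the robot and the scene stay as the last step left them, time stands still between calls to the robot, and variables do not carry over. Pictures are saved under pics/ and viewed, on a budget of 10 in all, crops included, one or two more only if the job needs it, and the job is handed in when it is done.

Besides the shell and the picture viewer there is one more tool, called after "Call:" as name([rows], argument=value, ...), one row to a line, values as JSON. move_arm: Moves the arm, as the interface text tells. Its arguments: {"type":"object","properties":{"deltas":{"type":"array","items":{"type":"array","items":{"type":"array","items":{"type":"number"}}}},"force":{"type":"number"}},"required":["deltas"]}

```bash
mkdir -p pics
cat > h.py <<'E'
import numpy as np, cv2
from scipy.spatial.transform import Rotation as R
from station import monitor, viewer, arm
def grab(n):
    s=monitor.get_state(); f=viewer.grab_frame(n)
    if 'hand_eye' in f:
        T=np.eye(4); T[:3,:3]=R.from_euler('xyz',s['ee_rot']).as_matrix(); T[:3,3]=s['eef_pos']
        T=T@np.array(f['hand_eye'])
    else:
        T=np.eye(4); o=np.array(f['orientation']); 
        T[:3,:3]=o if o.shape==(3,3) else R.from_euler('xyz',o).as_matrix(); T[:3,3]=f['xyz']
    h=f['frame'].shape[0]; fl=h/2/np.tan(np.radians(f['vfov'])/2)
    return f['frame'],dict(T=T,f=fl,cx=f['cx'],cy=f['cy'])
def onz(c,u,v,z):
    d=c['T'][:3,:3]@np.array([(u-c['cx'])/c['f'],(v-c['cy'])/c['f'],1]); o=c['T'][:3,3]
    return (o+d*(z-o[2])/d[2]).round(4)
def proj(c,p):
    q=c['T'][:3,:3].T@(np.array(p)-c['T'][:3,3]); return (q[:2]/q[2]*c['f']+[c['cx'],c['cy']]).round(1)
E
python3 - <<'E'
from h import *
import pickle
s=monitor.get_state(); print(s)
D={}
for n in ('scene','side','wrist'):
    im,c=grab(n); D[n]=(im,c); cv2.imwrite(f'pics/{n}0.png',im); print(n,c['T'].round(3).tolist(),c['f'])
pickle.dump(D,open('d0.pkl','wb'))
cv2.imwrite('pics/s0.png',cv2.resize(D['scene'][0],(800,600),interpolation=2))
E
```

```text
{'t': 0.0, 'q': array([ 1.46910277e+00,  3.59360365e-01,  1.10203198e-02, -3.08770483e-04,
       -1.22410604e+00, -2.88113463e-01]), 'qd': array([ 0.00273578, -0.0012428 , -0.00024693,  0.00046674, -0.00080947,
        0.00016849]), 'joint_efforts': array([ 4.19389371e-04, -5.82715809e+01,  2.93070495e+01,  6.99703753e+00,
        6.97188894e-03, -1.59509377e-04]), 'eef_pos': array([0.25634983, 0.62387954, 0.22563053]), 'ee_rot': array([ 3.13992842e+00, -1.90508513e-04, -3.89912020e-01]), 'force': array([-0.11889744,  0.41718406,  0.45783481]), 'moment': array([ 0.00707088,  0.00552117, -0.05464536]), 'width': 0.08781505315127355}
scene [[0.033, 0.685, -0.728, 1.131], [0.999, -0.022, 0.025, -0.008], [0.001, -0.728, -0.686, 0.655], [0.0, 0.0, 0.0, 1.0]] 365.3945462551416
side [[-0.847, -0.374, 0.377, 0.212], [-0.531, 0.577, -0.621, 0.531], [0.015, -0.726, -0.687, 0.668], [0.0, 0.0, 0.0, 1.0]] 348.3067041714595
wrist [[-0.382, -0.892, -0.244, 0.322], [-0.924, 0.368, 0.099, 0.597], [0.001, 0.263, -0.965, 0.384], [0.0, 0.0, 0.0, 1.0]] 329.6809460813327
```

View pics/s0.png

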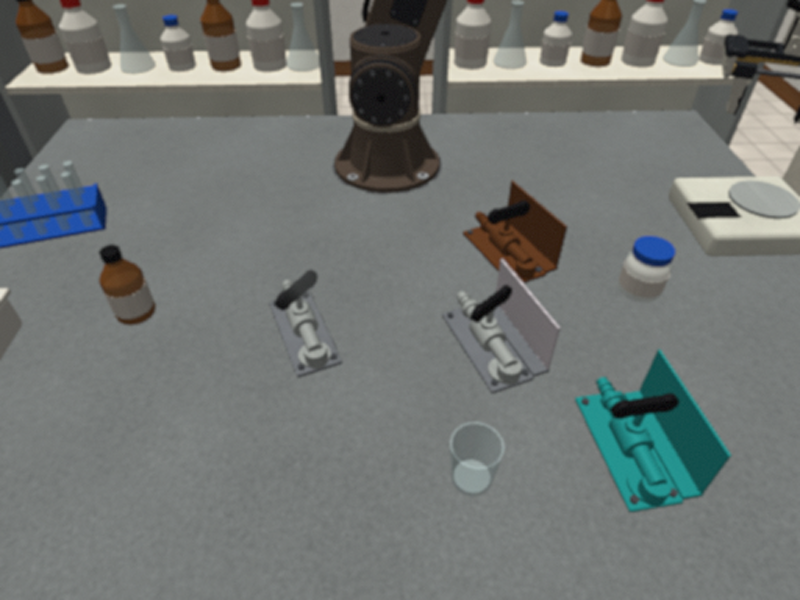

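View pics/wrist0.png

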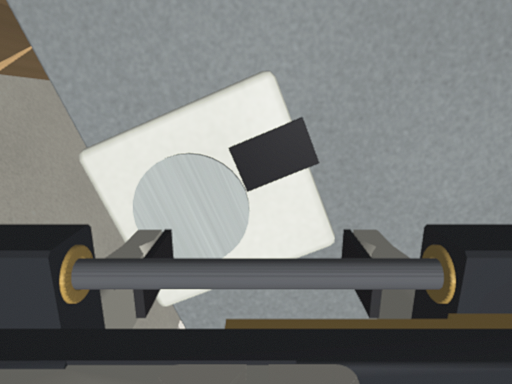

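The scene view (800×600) shows four outlets. The grey one at (492,303) has a metal guard. The grey one at (297,290) has no guard, so it is the spare. The brown (510,212) and turquoise (645,405) ones are look-alikes. The first fits the description; I'll confirm it in an enlarged crop and measure.

Run:
```python
from h import *
import pickle
D=pickle.load(open('d0.pkl','rb'))
im,c=D['scene']
k=1/1.5625
cr=im[150:260,270:380]; a=cv2.resize(cr,(440,440),interpolation=2)
b=cv2.resize(D['side'][0],(512,384)); b=cv2.copyMakeBorder(b,0,56,0,0,0)
cv2.imwrite('pics/c1.png',cv2.resize(np.hstack([a,b]),(800,370)) if 0 else np.hstack([a[:, :280],b]))
cv2.imwrite('pics/crop.png',cv2.resize(cr,(600,600),interpolation=2))
print('tips',onz(c,474*k,312*k,.094),onz(c,510*k,294*k,.094))
print('guardtop',onz(c,502*k,263*k,.095),onz(c,558*k,324*k,.095))
print('spare',onz(c,280*k,302*k,.094),onz(c,316*k,275*k,.094))
```

```text
tips [0.5684 0.1151 0.094 ] [0.5333 0.1717 0.094 ]
guardtop [0.4648 0.1713 0.095 ] [0.5963 0.2263 0.095 ]
spare [ 0.5393 -0.1578  0.094 ] [ 0.4824 -0.1109  0.094 ]
```

View pics/crop.png

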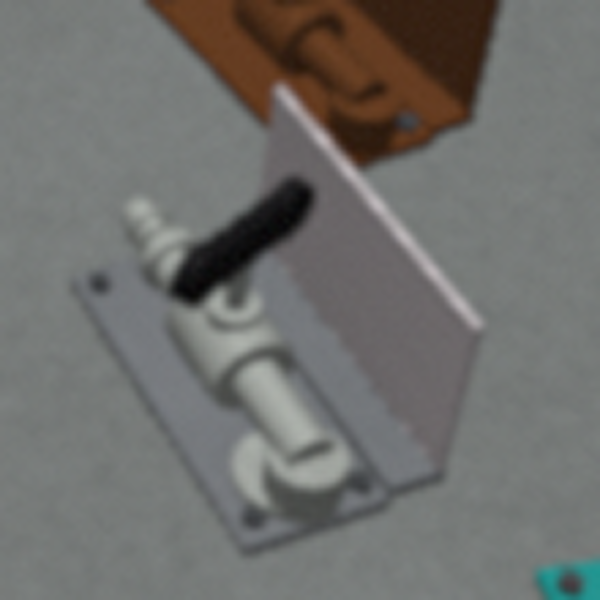

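Target confirmed: grey outlet with aluminium guard. Its key is at crop (245,240) and the guard runs from (280,90) to (480,325). The estimate checks out: the key axis lies 60 mm from the guard top and the key is about 0.16 rad ajar. Next I'll work out the approach.

```bash
cat >> h.py <<'E'
def delta(p,yaw):
    s=monitor.get_state(); A=R.from_euler('xyz',s['ee_rot']); 
    B=R.from_euler('xyz',[np.pi,0,np.radians(yaw)])
    print('turn',np.degrees((A.inv()*B).as_rotvec()).round(2),'shift',A.inv().apply(np.array(p)-s['eef_pos']).round(4))
E
python3 - <<'E'
from h import *
delta([.551,.143,.23],-58.3)
im,c=grab('wrist'); s=monitor.get_state()
for z in(.1,.2,.227): print(proj(c,list(s['eef_pos'][:2])+[z]))
E
```

```text
turn [ 7.000e-02 -3.000e-02  3.596e+01] shift [ 0.4553  0.333  -0.0037]
[257.2 187.8]
[257.5 228.4]
[257.6 247.3]
```

Call:
move_arm([
  [[0,0,36,0.455,0.333,-0.004,0.04],[0,0,36,0.455,0.333,-0.004,0.04],[0,0,36,0.455,0.333,-0.004,0.04],[0,0,36,0.455,0.333,-0.004,0.04],[0,0,36,0.455,0.333,-0.004,0.04],[0,0,36,0.455,0.333,-0.004,0.04],[0,0,36,0.455,0.333,-0.004,0.04],[0,0,36,0.455,0.333,-0.004,0.04],[0,0,36,0.455,0.333,-0.004,0.04],[0,0,36,0.455,0.333,-0.004,0.04],[0,0,36,0.455,0.333,-0.004,0.04],[0,0,36,0.455,0.333,-0.004,0.04]],
])

```text
t: 1.2
eef_pos: [0.5181, 0.196, 0.2304]
ee_rot: [-3.141, 0.0, -1.018]
force: [-0.7, 0.5, -0.3]
width: 0.0397
```

Run:
```python
from h import *
delta([.551,.143,.23],-58.3); print(monitor.get_state()['q'])
```

```text
turn [-0.03  0.01 -0.02] shift [ 0.0624 -0.0002  0.0003]
[ 7.15206821e-01  1.57216720e-01 -2.52259265e-01 -8.21957568e-05
 -1.16084397e+00 -1.62218915e-01]
```

Call:
move_arm([
  [[0,0,0,0.04,0,0,0.04],[0,0,0,0.04,0,0,0.04],[0,0,0,0.04,0,0,0.04],[0,0,0,0.04,0,0,0.04],[0,0,0,0.04,0,0,0.04]],
])

```text
t: 1.62
eef_pos: [0.5381, 0.1645, 0.23]
ee_rot: [3.142, 0.0, -1.017]
force: [-0.2, 0.6, -0.1]
width: 0.0399
```

Run:
```python
from h import *
import pickle
delta([.551,.143,.23],-58.3)
im,c=grab('wrist'); pickle.dump((im,c),open('d1.pkl','wb')); cv2.imwrite('pics/w1.png',im); print(monitor.get_state()['qd'].round(3))
```

```text
turn [0.   0.01 0.01] shift [0.0251 0.0003 0.    ]
[ 0.008 -0.001 -0.     0.001 -0.001  0.001]
```

View pics/w1.png

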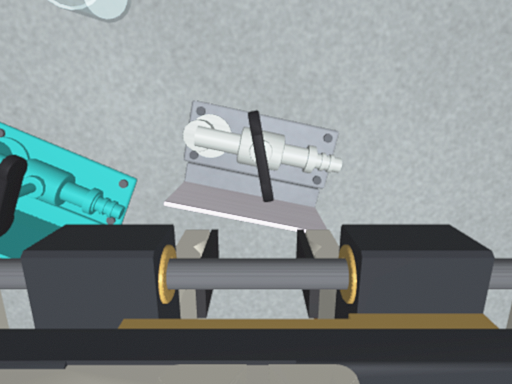

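The wrist view shows the key from (253,112) to (268,200) and the guard's top edge from (166,204) to (305,229). The turquoise look-alike is at the left.

Run:
```python
from h import *
import pickle
im,c=pickle.load(open('d1.pkl','rb'))
g=cv2.cvtColor(im,cv2.COLOR_BGR2GRAY)
m=((g<60)*255).astype('uint8'); m[215:]=0; m[:, :210]=0; m[:90]=0; m[:,310:]=0
n,l,st,ce=cv2.connectedComponentsWithStats(m); i=1+st[1:,4].argmax(); ys,xs=np.where(l==i)
r=cv2.minAreaRect(np.c_[xs,ys].astype(np.float32)); b=cv2.boxPoints(r); print(st[i],ce[i],r)
b=b[b[:,1].argsort()]; t=b[:2].mean(0); e=b[2:].mean(0)
P,Q=onz(c,*t,.100),onz(c,*e,.100); d=Q-P; print(P,Q,(P+Q)/2,np.linalg.norm(d),np.degrees(np.arctan2(d[1],d[0])))
G,H=onz(c,166,204,.095),onz(c,305,229,.095); d=H-G;u=d/np.linalg.norm(d); nrm=np.array([-u[1],u[0],0])
print(G,H,np.linalg.norm(d),np.degrees(np.arctan2(d[1],d[0])),'dist',nrm@((P+Q)/2-G))
print('turq key',onz(c,22,160,.1),onz(c,5,230,.1))
```

```text
[249 111  24  91 683] [259.99414348 156.45095168] ((260.2718200683594, 156.040283203125), (90.88972473144531, 10.137476921081543), 79.99201965332031)
[0.5763 0.111  0.1   ] [0.5228 0.171  0.1   ] [0.54955 0.141   0.1    ] 0.08038812101299546 131.7223240478097
[0.6011 0.2246 0.095 ] [0.4773 0.1774 0.095 ] 0.13249256582918148 -159.13014711172568 dist 0.05975067318272421
turq key [0.7275 0.253  0.1   ] [0.7171 0.324  0.1   ]
```

Two views agree: key centre (0.550, 0.141), axis 58–60 mm from the guard, ajar about 0.36 rad.

Run:
```python
from h import *
delta([.5495,.141,.074],-48.3)
```

```text
turn [-0.    0.01 -9.95] shift [0.0263 0.0028 0.1561]
```

Call:
move_arm([
  [[0,0,-10,0.026,0.003,0,0.04],[0,0,-10,0.026,0.003,0,0.04],[0,0,-10,0.026,0.003,0.02,0.04],[0,0,-10,0.026,0.003,0.05,0.04],[0,0,-10,0.026,0.003,0.08,0.04],[0,0,-10,0.026,0.003,0.1,0.04],[0,0,-10,0.026,0.003,0.12,0.04],[0,0,-10,0.026,0.003,0.135,0.04],[0,0,-10,0.026,0.003,0.15,0.04],[0,0,-10,0.026,0.003,0.156,0.04],[0,0,-10,0.026,0.003,0.156,0.04],[0,0,-10,0.026,0.003,0.156,0.04]],
])

```text
t: 2.67
eef_pos: [0.5496, 0.141, 0.0745]
ee_rot: [3.142, -0.0, -0.842]
force: [-0.2, 0.8, 0.4]
width: 0.0401
```

Run:
```python
from h import *
import pickle
delta([.5495,.141,.074],-48.3)
a,c=grab('wrist'); b,cs=grab('side')
u,v=map(int,proj(cs,[.5495,.141,.092])); print(u,v,proj(c,[.5495,.141,.1]))
u=min(max(u,90),421);v=min(max(v,90),293)
cv2.imwrite('pics/m2.png',np.hstack([cv2.resize(a,(400,300)),cv2.resize(b[v-90:v+90,u-90:u+90],(300,300))]))
```

```text
turn [ 0.   -0.01  0.05] shift [-0.0001  0.0001  0.0005]
210 221 [258.2 270. ]
```

View pics/m2.png

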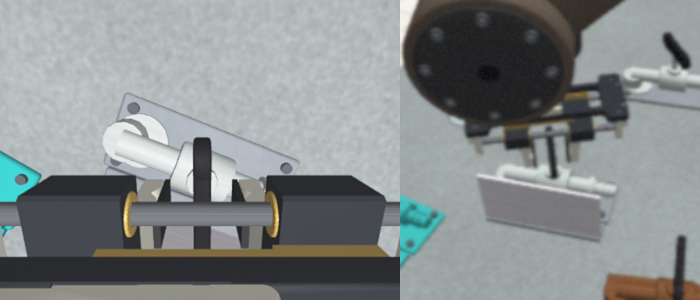

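The key stands centred and aligned between the fingers, at (203,190) in the left panel. I'll grip it and check the forces.

Call:
move_arm([
  [[0,0,0,0,0,0,0.0],[0,0,0,0,0,0,0.0],[0,0,0,0,0,0,0.0],[0,0,0,0,0,0,0.0],[0,0,-7,0,0,0,0.0],[0,0,-12,0,0,0,0.0],[0,0,-17,0,0,0,0.0],[0,0,-22,0,0,0,0.0],[0,0,-25,0,0,0,0.0],[0,0,-25,0,0,0,0.0]],
], force=25)

```text
t: 3.6
eef_pos: [0.5501, 0.1406, 0.0744]
ee_rot: [-3.14, -0.001, -0.405]
force: [-1.0, 2.9, 0.6]
width: 0.0101
```

Call:
move_arm([
  [[0,0,-6,0,0,0,0.0],[0,0,-12,0,0,0,0.0],[0,0,-18,0,0,0,0.0],[0,0,-24,0,0,0,0.0],[0,0,-30,0,0,0,0.0],[0,0,-35,0,0,0,0.0],[0,0,-39,0,0,0,0.0],[0,0,-42,0,0,0,0.0],[0,0,-44,0,0,0,0.0],[0,0,-44,0,0,0,0.0]],
])

```text
t: 4.43
eef_pos: [0.5501, 0.1417, 0.0744]
ee_rot: [-3.14, -0.002, 0.361]
force: [-0.6, 7.8, -0.9]
width: 0.0097
```

Run:
```python
from h import *
s=monitor.get_state(); print(np.degrees(s['ee_rot']),s['force'],s['moment'],s['eef_pos'])
```

```text
[-1.79903972e+02 -1.27238487e-01  2.06644256e+01] [-0.58635551  7.82881105 -0.9358835 ] [ 2.61045231  0.39910125 -0.12672823] [0.55012784 0.14174101 0.0743725 ]
```

The moment is still just friction, so the stop hasn't been reached. I'll nudge a few degrees further to feel for it.

Call:
move_arm([
  [[0,0,-2,0,0,0,0.0],[0,0,-3,0,0,0,0.0],[0,0,-3,0,0,0,0.0]],
])

```text
t: 4.68
eef_pos: [0.5501, 0.1417, 0.0744]
ee_rot: [-3.14, -0.002, 0.411]
force: [-0.7, 7.3, -1.0]
width: 0.0105
```

Run:
```python
from h import *
s=monitor.get_state(); print(np.degrees(s['ee_rot']),s['force'],s['moment'],s['eef_pos'])
```

```text
[-1.79903793e+02 -1.37615224e-01  2.35612653e+01] [-0.72331686  7.32963696 -0.98569882] [ 2.55760126  0.42346067 -0.55928933] [0.55014143 0.14170944 0.07439717]
```

The moment rose from 0.13 to 0.56 N m, so the key is at the open stop. Next I'll release with a small opening, since the guard is close, and rise.

Call:
move_arm([
  [[0,0,1,0,0,0,0.03],[0,0,1,0,0,0,0.03],[0,0,1,0,0,0,0.03],[0,0,1,0,0,0,0.03],[0,0,1,0,0,-0.02,0.03],[0,0,1,0,0,-0.05,0.03],[0,0,1,0,0,-0.08,0.03],[0,0,1,0,0,-0.11,0.03],[0,0,1,0,0,-0.14,0.03],[0,0,1,-0.02,0,-0.16,0.03],[0,0,1,-0.02,0,-0.16,0.03],[0,0,1,-0.02,0,-0.16,0.03]],
])

```text
t: 5.68
eef_pos: [0.5312, 0.1319, 0.2357]
ee_rot: [-3.141, -0.003, 0.395]
force: [-0.0, 0.1, -0.7]
width: 0.03
```

Run:
```python
from h import *
a,c=grab('wrist'); b,cs=grab('scene'); s=monitor.get_state(); print(s['force'],s['qd'].round(3))
cv2.imwrite('pics/m3.png',np.hstack([cv2.resize(a,(480,360)),cv2.resize(b[150:260,165:275],(320,360))]))
import pickle; pickle.dump((a,c),open('d3.pkl','wb'))
```

```text
[ 0.09942062 -0.26183425 -1.30066207] [ 0.     0.021 -0.002  0.001 -0.001  0.   ]
```

View pics/m3.png

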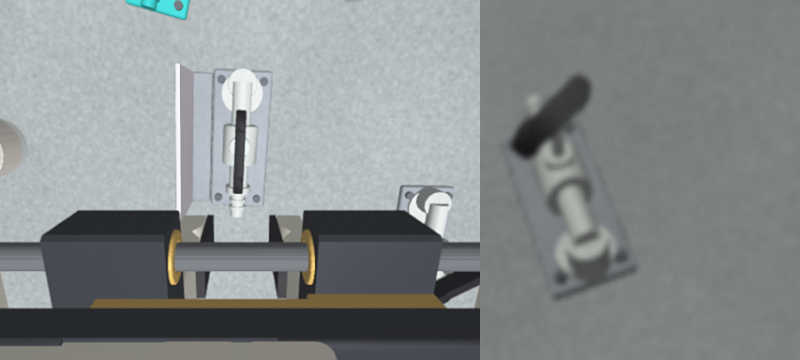

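The wings, from (242,110) to (238,195), lie along the pipe and parallel to the guard edge (178,65)–(181,210). The fingers are clear, and the spare key is still across its pipe as at the start.

Run:
```python
from h import *
arm.job_done(); print(monitor.get_state()['t'])
```

```text
the job is handed in; nothing more can be done
the job is handed in; nothing more can be done
```

I gripped the key beside the metal guard and turned it about 72° anticlockwise to its open stop. I then opened the fingers to 30 mm, raised the arm clear and handed the job in, about 6 s into the 32 s allowed.

- **Open stop:** the twisting moment rose from 0.13 to 0.56 N m in the last few degrees, so the key had reached its stop.
- **Alignment:** the last wrist picture shows the wings along the pipe and within about 4° of the guard, judged by eye in the image. The tool yaw when I stopped turning was 23.6°, against guard estimates of 20.9° and 22.7°, so the measurements disagree by about 3°. That is well inside the 10° tolerance.
- **Guard and other key:** the highest force reading at the tool was about 8 N, and I saw no contact with the guard. The arm stayed away from the other stopcock, which looks unchanged in the last picture. I did not measure its wing tip again.

No check failed.

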